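# Move the spice row to the new rack, keeping its order

### The arm

A 6-joint arm with a two-finger parallel gripper is mounted at the origin on the work surface. World frame = base frame: x ahead of the robot, y to its left, z up, the work surface at z = 0. Lengths are in m, angles in rad, forces in N, time in s.
With the tool pointing down it reaches from about 0.375 to 0.9 m from the base axis. Payload 3.1 kg.
Tool frame: the origin (TCP) lies between the finger pads; the fingertips stand robot.tip_extent ahead of it and the grasp point (between the pads) lies 3 mm ahead of it (robot.tip_extent is the distance from the TCP to the fingertips, in m); z points along the fingers, x is the direction in which the jaws open and shut, and the axes are right-handed (so a half turn about z gives the same grasp; the last joint's range is limited). The gripper opens to 87 mm and grips with 3 to 60 N. Pads are 19 mm wide; open, the fingers measure 117 mm over their backs; the gripper's body (75 mm by 190 mm) begins 51 mm behind the grasp point.
Start: joints at [1.079, 0.527, 1.433, -0, 1.181, -0.178], TCP at [0.192, 0.595, 0.245] pointing down, gripper open.
Joint ranges: [-3.08, 3.08], [-0.75, 2.2], [0.22, 2.44], [-1.43, 4.57], [0, 2.65], [-2.85, 2.85]. Speed limits (rad/s): [2.79, 2.79, 3.14, 3.14, 3.14, 3.14].

### API

Orientations are given as a unit quaternion [x, y, z, w].
In Python, from rig import robot, cams gives the robot as it stands.
- The arm moves only by the tool carry_out, never from a script. Its argument "steps" is a list of rows, each a list of 3 entries, a list of its own where there are three numbers: the shift along the world's x, y, z in cm, then the turn about the world's z in degrees, then the closure, from 0 (fully open) to 1 (shut). In form: [[[dx, dy, dz], spin, fingers], ...]. A call has 1 to 10 rows; each row shifts and turns the pose as measured when the row begins; what a row does not reach is not made up. A row lasts 1/10 s, in which the tool goes at most 50 mm and 8.59 degrees, less where a joint would pass 70% of its speed; a pose out of reach is approached as far as the arm can. A call with a gripper value outside its range is refused whole. The fingers move at their own pace and stop on an object; "squeeze" is the grip in N (left out, the last holds). Time passes only in rows, so rows that do not move let the fingers close. It gives the time, the measured TCP pose, the force and the opening at its end, in the units of the state.
- robot.get_obs(): the state, without advancing time (a new reading comes with each control period).
- cams.camera(name): name is "scene" or "top"; returns a dict with "pixels" (400x640x3 uint8, red, green, blue), "fx", "fy", "cx", "cy" (pixels), "eye" and "rotation" of the camera in the world. Camera axes: x right, y up, looking along -z (the intrinsics and any distortion apply to the point x, -y, -z); pixel columns grow to the right and rows downward; lengths in m; the calibration is good to about 2 mm. A picture is of the moment at which its call begins. There is no depth.
- robot.hand_in(): hands the job in, once; it reports no verdict.
The state is a dict: "time": time; "q": joint angles; "joint_velocities": joint speeds; "joint_torque": joint torques, N m; "position": TCP position; "tool_rot": TCP orientation; "ft_force": force on the tool from outside, world axes, zero at the start; "moment": the same for the moment, N m; "grip_width": finger opening in m.
Only numpy, scipy, OpenCV 4.12 (cv2) and the standard library are available. Lean on these libraries where they do the work, as an engineer would, in place of code of your own. Each camera call takes 0.05 s, during which the arm holds its last target. There are 200 camera calls.

### The job

Move the pepper mill, squat jar, shaker and square jar from the old wooden spice rack into the new wire rack, keeping them in the very same order from left to right, one standing upright in each compartment. Keep them upright on the way, set them down rather than dropping them, and leave everything else on the counter where it stands.

Things in the scene. Friction and masses are not known exactly. Their poses are not given: they have to be found in the camera images.
- old_rack: Old wooden spice rack, 300 x 84 mm. Fixed. Four compartments in a row along its y axis (+y: robot's left), centres y = 108, 36, -36, -108 mm, x = 0, each 67 (y) x 72 mm clear, floor 8 mm above the origin (underside centre). Dividers and rails rise to 36 mm, ends to 55. Holds the four at the start in any order. Left or right of the new rack; turned under 0.1 rad.
- new_rack: New steel wire spice rack on rubber feet, 300 x 82 mm, empty at the start. Fixed. Four compartments in a row along its y axis (+y: robot's left), centres y = 108, 36, -36, -108 mm, x = 0, each 67 (y) x 72 mm clear, floor 8 mm above the origin (underside centre). Wire dividers and rails rise to 40 mm. Turned under 0.2 rad.
- mill: Dark wooden pepper mill, turned, 138 mm tall, foot 47 mm across, straight middle 38 mm across from 64 to 101 mm above the foot (grip here), rounded head 42 mm across above it, small steel knob on top; about 0.2 kg. Origin: centre of its underside, z up.
- squat_jar: Short round green glass jar with a wide white lid, 83 mm tall, 48 mm across, lid 47 mm across from 59 to 81 mm (grip the upper half); about 0.22 kg. Origin: centre of its underside, z up.
- shaker: Round steel shaker, 95 mm tall, 44 mm across up to 74 mm, domed top with small holes above; grip the upper part of the straight body, 50 to 74 mm; about 0.16 kg. Origin: centre of its underside, z up.
- square_jar: Square amber glass jar with paper labels, 42 mm by 42 mm (along its x and y axes) and straight up to 86 mm, then a round black cap 35 mm across from 91 to 111 mm; grip the flat sides at 55 to 85 mm; turned by up to 0.3 rad in its compartment; about 0.2 kg. Origin: centre of its underside, z up.
- food_can: Bystander: food can, 68 mm across, 90 mm tall, loose, about 13 to 15 cm beyond one of the racks. Origin: centre of its underside.
- honey_jar: Bystander: jar with yellow lid, 72 mm across, 95 mm tall, loose, about 13 to 15 cm beyond the other rack. Origin: centre of its underside.
- dip_bowl: Bystander: small white bowl, 90 mm across, 42 mm high, loose, 13 to 15 cm from a rack on the robot's side of it. Origin: centre of its underside.
- spoon: Bystander: wooden spoon, 190 mm long, lying across the robot's view 11 to 13 cm from a rack, on the robot's side of it, loose. Origin: on its underside, near the middle of its length.

How it is judged:
At the end, for the whole second after the job is handed in: Each of the four stands upright (within 0.1 rad), released and at rest on the new rack's floor (underside 4 to 13 mm up, within 20 mm of its centre line), in the compartment with the same number from the left as it had in the old rack: same left-to-right order (x of mill in the frame of new_rack between -0.02 and 0.02 m and y of mill in the frame of new_rack between -0.13 and 0.13 m and z of mill in the frame of new_rack between 0.004 and 0.013 m and angle between each of mill, squat_jar, shaker, square_jar's own z axis and vertical below 0.1 rad and distance of mill from where it was at the start of the episode between 0.31 and 0.382 m and linear speed of each of mill, squat_jar, shaker, square_jar below 0.02 m/s and angular speed of each of mill, squat_jar, shaker, square_jar below 0.2 rad/s and contact force between each of mill, squat_jar, shaker, square_jar and the fingers below 0.05 N and x of squat_jar in the frame of new_rack between -0.02 and 0.02 m and y of squat_jar in the frame of new_rack between -0.13 and 0.13 m and z of squat_jar in the frame of new_rack between 0.004 and 0.013 m and distance of squat_jar from where it was at the start of the episode between 0.31 and 0.382 m and x of shaker in the frame of new_rack between -0.02 and 0.02 m and y of shaker in the frame of new_rack between -0.13 and 0.13 m and z of shaker in the frame of new_rack between 0.004 and 0.013 m and distance of shaker from where it was at the start of the episode between 0.31 and 0.382 m and x of square_jar in the frame of new_rack between -0.02 and 0.02 m and y of square_jar in the frame of new_rack between -0.13 and 0.13 m and z of square_jar in the frame of new_rack between 0.004 and 0.013 m and distance of square_jar from where it was at the start of the episode between 0.31 and 0.382 m); the robot touches nothing.
It fails at once if one of the four containers is laid over or knocked over (leans more than about 45 degrees) (angle between any of mill, squat_jar, shaker, square_jar's own z axis and vertical above 0.8 rad).
It fails at once if one of the four containers is dropped (falls free faster than 0.6 m/s, about 2 cm of fall) ((contact force between mill and anything else below 0.01 N and linear speed of mill above 0.6 m/s) or (contact force between squat_jar and anything else below 0.01 N and linear speed of squat_jar above 0.6 m/s) or (contact force between shaker and anything else below 0.01 N and linear speed of shaker above 0.6 m/s) or (contact force between square_jar and anything else below 0.01 N and linear speed of square_jar above 0.6 m/s)).
It fails at once if the can, honey jar, small bowl or spoon is shifted by more than 25 mm (distance of any of food_can, honey_jar, dip_bowl, spoon from where it was at the start of the episode above 0.025 m).
It also fails if it takes over 128 s, if anything falls off the work surface, if the arm or the gripper's body presses on something with over 40 N, if the wrist force passes 120 N, or if a joint passes its speed limit or range.

## Working session

There is one attempt and no reset: what is moved stays moved. The work goes in short steps, Python scripts to look and compute and a tool call to move; the robot and the scene stay as the last step left them, time stands still between calls to the robot, and variables do not carry over. Pictures are saved under pics/ and viewed, about 12 in all and at most 16, crops included, and the job is handed in when it is done.

Besides the shell and the picture viewer there is one more tool, called after ">>>" by a JSON object that holds its "fn" and its "kwargs", one argument or row to a line. carry_out: Moves the arm, as the interface text tells. Its arguments: {"type":"object","properties":{"steps":{"type":"array"},"squeeze":{"type":"number"}},"required":["steps"]}

```bash
ls; mkdir -p pics
python3 - <<'E'
from rig import robot,cams
import cv2,numpy as np
for n in("scene","top"):
    c=cams.camera(n); cv2.imwrite(f"pics/{n}0.png",c["pixels"][:,:,::-1]); 
    print(n,{k:(np.round(v,4).tolist() if k!="pixels" else 0) for k,v in c.items()})
print(robot.tip_extent,robot.get_obs())
E
```

```text
pics
scene {'pixels': 0, 'fx': 387.7575, 'fy': 387.7575, 'cx': 318.8345, 'cy': 202.4448, 'eye': [0.9913, 0.1426, 0.8528], 'rotation': [0.1554, 0.215, 0.7898, 0.553]}
top {'pixels': 0, 'fx': 500.2628, 'fy': 500.2628, 'cx': 315.5392, 'cy': 201.2315, 'eye': [0.3218, -0.0182, 1.1349], 'rotation': [0.0773, -0.0534, -0.6986, 0.7093]}
0.022 {'time': 0.1, 'q': array([ 1.07950570e+00,  5.28397052e-01,  1.43375403e+00, -3.04301022e-05,
        1.18138531e+00, -1.78490796e-01]), 'joint_velocities': array([ 0.00170292, -0.00077875, -0.00396962, -0.00074914,  0.00101141,
       -0.0012889 ]), 'joint_torque': array([-5.10446553e-04, -4.40986741e+01, -1.77150249e+01,  6.35060482e-02,
        5.34101960e-02, -3.72834188e-05]), 'position': array([0.1920118 , 0.59413905, 0.24366119]), 'tool_rot': array([ 8.08613493e-01,  5.88339421e-01, -8.68773949e-04,  4.35839283e-04]), 'ft_force': array([-0.32200703,  0.03742255,  0.55522056]), 'moment': array([ 0.01951112, -0.01879532,  0.00399361]), 'grip_width': 0.0868808349738959}
```

View pics/scene0.png

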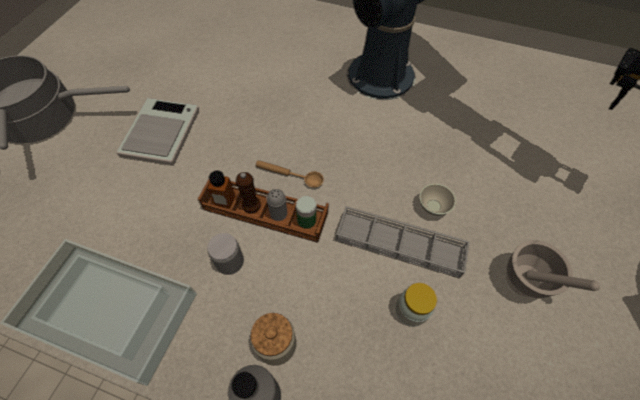

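View pics/top0.png

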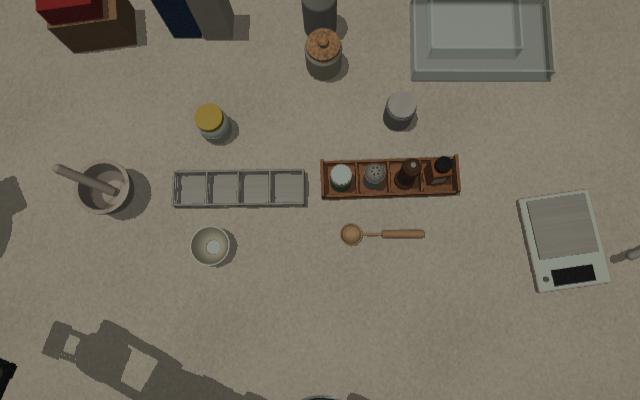

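The top view shows the new wire rack at columns 172-306, rows 168-208. The old rack is at 320-460, 155-200, and holds squat, shaker, mill, square from left to right. I'll zoom in for the corners.

```bash
cat > h.py <<'E'
from rig import robot,cams
import cv2,numpy as np
from scipy.spatial.transform import Rotation as R
def ray(c,u,v):
    d=np.array([(u-c["cx"])/c["fx"],-(v-c["cy"])/c["fy"],-1.])
    return np.array(c["eye"]),R.from_quat(c["rotation"]).apply(d) if np.size(c["rotation"])==4 else np.array(c["rotation"])@d
def at_z(c,u,v,z):
    e,d=ray(c,u,v); return e+d*(z-e[2])/d[2]
def proj(c,p):
    q=R.from_quat(c["rotation"]).inv().apply(np.array(p)-c["eye"]); q=q.reshape(-1,3)
    return np.c_[c["cx"]-c["fx"]*q[:,0]/q[:,2],c["cy"]+c["fy"]*q[:,1]/q[:,2]]
def tri(c1,p1,c2,p2):
    e1,d1=ray(c1,*p1);e2,d2=ray(c2,*p2)
    A=np.c_[d1,-d2]; s=np.linalg.lstsq(A,e2-e1,rcond=None)[0]
    a,b=e1+s[0]*d1,e2+s[1]*d2
    return (a+b)/2,np.linalg.norm(a-b)
def crop(c,x0,y0,x1,y1,k,fn):
    cv2.imwrite(fn,cv2.resize(c["pixels"][y0:y1,x0:x1,::-1],None,fx=k,fy=k,interpolation=cv2.INTER_CUBIC))
E
python3 - <<'E'
from h import *
t=cams.camera("top");s=cams.camera("scene")
crop(t,165,145,315,215,5,"pics/t_new.png");crop(t,315,145,465,215,5,"pics/t_old.png")
crop(s,190,160,340,245,5,"pics/s_old.png")
E
```

```text
(no output)
```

View pics/t_new.png

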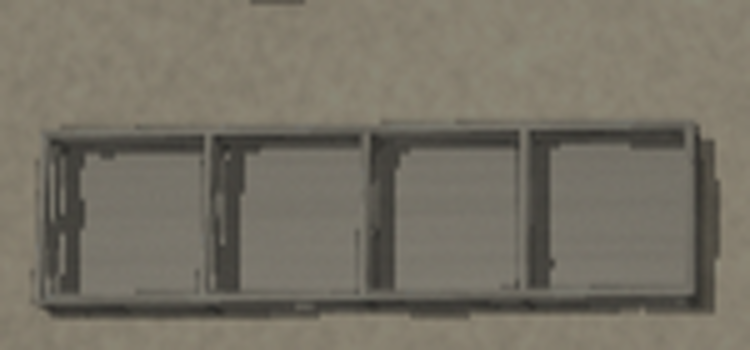

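View pics/t_old.png

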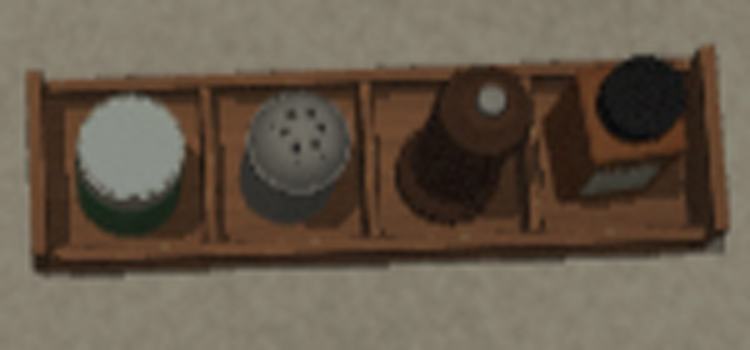

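View pics/s_old.png

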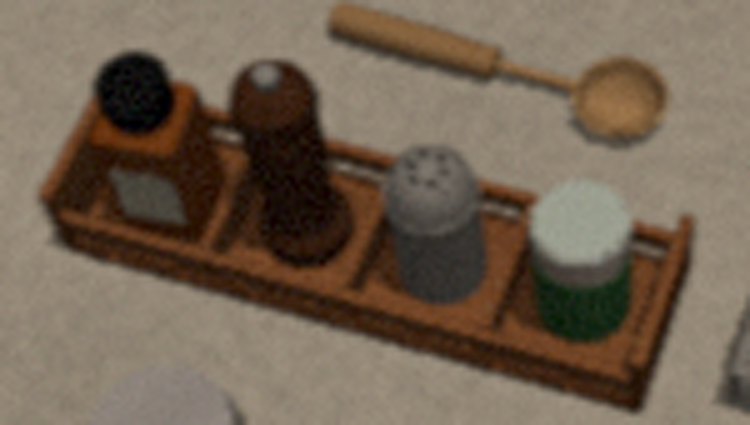

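Zoomed views, in 5x crop pixels:
- **New rack** rim corners at (45,132), (692,125), (692,294) and (42,300).
- **Old rack**, items from left to right: lid at (131,147), shaker top at (302,130), mill knob at (491,99) and black cap at (641,97).
- **Scene view** matches this order.

Run:
```python
from h import *
t=cams.camera("top");s=cams.camera("scene")
f=lambda u,x0:(u+.5)/5-.5+x0
T=lambda u,v,x0:(f(u,x0),f(v,145))
S=lambda u,v:(f(u,190),f(v,160))
np.set_printoptions(precision=4,suppress=True)
def rect(P):
    P=np.array(P)[:,:2];c=P.mean(0);a=(P[0]+P[3]-P[1]-P[2])/2;b=(P[0]+P[1]-P[2]-P[3])/2
    print("centre",c,"len",np.hypot(*a),"dep",np.hypot(*b),"yaw",np.arctan2(-a[0],a[1]),np.arctan2(b[1],b[0]))
rect([at_z(t,*T(u,v,165),.040) for u,v in[(45,132),(692,125),(692,294),(42,300)]])
rect([at_z(t,*T(u,v,315),.055) for u,v in[(34,72),(708,47),(720,230),(41,262)]])
for n,p,q,z in[("squat",(131,147),(582,222),.091),("shaker",(302,130),(430,168),.103),("mill",(491,99),(265,73),.144),("square",(641,97),(133,92),.119)]:
    print(n,at_z(t,*T(*p,315),z),at_z(s,*S(*q),z),*tri(t,T(*p,315),s,S(*q)))
c=[at_z(t,*T(u,v,315),.094)[:2] for u,v in[(582,68),(597,165),(688,150)]]
print("sq corners",c,"sides",np.linalg.norm(c[0]-c[1]),np.linalg.norm(c[2]-c[1]),"yaw",np.arctan2(*(c[0]-c[1])[::-1]),np.arctan2(*(c[1]-c[2])[::-1])-np.pi/2)
```

```text
centre [0.557  0.1963] len 0.2935741526961139 dep 0.07763328118251638 yaw 0.02138443439917603 0.038152957044801795
centre [ 0.5847 -0.1421] len 0.29803693515849805 dep 0.08468234033720466 yaw 0.053703536263496617 0.04081600573373801
squat [ 0.5771 -0.0341  0.091 ] [ 0.5767 -0.0322  0.091 ] [ 0.5769 -0.0332  0.091 ] 0.0019361976288937354
shaker [ 0.5823 -0.1061  0.103 ] [ 0.5804 -0.1047  0.103 ] [ 0.5816 -0.1051  0.1048] 0.0019134569723771508
mill [ 0.5857 -0.1792  0.144 ] [ 0.5822 -0.1795  0.144 ] [ 0.5845 -0.1782  0.1479] 0.0008705319731260113
square [ 0.5938 -0.2453  0.119 ] [ 0.5981 -0.2427  0.119 ] [ 0.5952 -0.2461  0.1134] 0.0008656126315569958
sq corners [array([ 0.6131, -0.2262]), array([ 0.5706, -0.2315]), array([ 0.5775, -0.27  ])] sides 0.04282111065072807 0.03909358724401121 yaw 0.12388864892659324 0.17835560883132162
```

>>> {"fn": "carry_out", "kwargs": {
  "steps": [
    [[2, -4, 0.5], -7.2, 0],
    [[2, -4, 0.5], -7.2, 0],
    [[2, -4, 0.5], -7.2, 0],
    [[2, -4, 0], -7.2, 0],
    [[2, -4, 0], -7.2, 0],
    [[2, -4, 0], -7.2, 0],
    [[2, -4, 0], -7.2, 0],
    [[2, -4, 0], -7.2, 0],
    [[2, -4, 0], -7.2, 0],
    [[2, -4, 0], -7.2, 0]
  ],
  "squeeze": 25
}}

```text
time: 1.3
position: [0.3954, 0.1855, 0.2604]
tool_rot: [1.0, -0.019, 0.005, -0.001]
ft_force: [1.4, -0.1, -0.0]
grip_width: 0.0868
```

>>> {"fn": "carry_out", "kwargs": {
  "steps": [
    [[1.9, -3.6, 0], 2, 0],
    [[1.9, -3.6, 0], 0, 0],
    [[1.9, -3.6, 0], 0, 0],
    [[1.9, -3.6, 0], 0, 0],
    [[1.9, -3.6, 0], 0, 0],
    [[1.9, -3.6, 0], 0, 0],
    [[1.9, -3.6, 0], 0, 0],
    [[1.9, -3.6, 0], 0, 0],
    [[1.9, -3.6, 0], 0, 0],
    [[1.9, -3.6, 0], 0, 0]
  ]
}}

```text
time: 2.3
position: [0.5913, -0.1922, 0.2621]
tool_rot: [1.0, -0.004, 0.007, -0.001]
ft_force: [0.8, 0.8, 0.2]
grip_width: 0.0872
```

>>> {"fn": "carry_out", "kwargs": {
  "steps": [
    [[0, 0, 0], 0, 0]
  ]
}}

```text
time: 2.4
position: [0.5939, -0.1978, 0.262]
tool_rot: [1.0, -0.006, 0.009, 0.001]
ft_force: [0.1, 1.0, -0.7]
grip_width: 0.0869
```

>>> {"fn": "carry_out", "kwargs": {
  "steps": [
    [[-0.9, 1.9, 0], 0, 0],
    [[0, 0, -2], 0, 0],
    [[0, 0, -3], 0, 0],
    [[0, 0, -3], 0, 0],
    [[0, 0, -1], 0, 0],
    [[0, 0, 0], 0, 0]
  ]
}}

```text
time: 3.0
position: [0.5788, -0.1676, 0.1711]
tool_rot: [1.0, -0.005, 0.007, -0.002]
ft_force: [0.0, 0.2, -0.1]
grip_width: 0.0873
```

>>> {"fn": "carry_out", "kwargs": {
  "steps": [
    [[0.5, -0.9, 0], 0, 0],
    [[0, 0, 0], 0, 0],
    [[0, 0, 0], 0, 0]
  ]
}}

```text
time: 3.3
position: [0.5853, -0.176, 0.1746]
tool_rot: [1.0, -0.004, 0.009, -0.001]
ft_force: [-0.1, -0.1, 0.7]
grip_width: 0.0871
```

Run:
```python
from h import *
t=cams.camera("top");crop(t,300,120,460,240,5,"pics/t1.png")
```

```text
(no output)
```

View pics/t1.png

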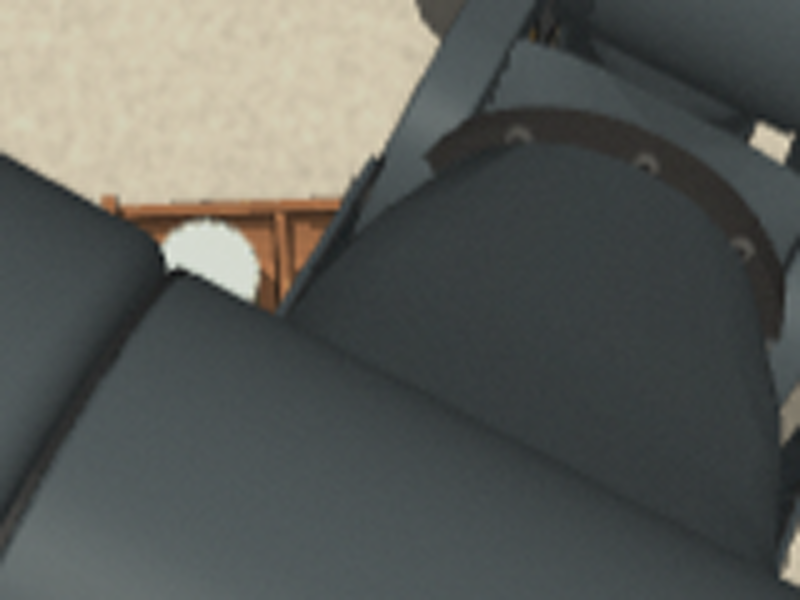

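The arm hides the rack in the top view and only the white lid shows, so I'll use the scene camera.

Run:
```python
from h import *
t=cams.camera("scene");crop(t,180,110,340,230,5,"pics/s1.png")
```

```text
(no output)
```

View pics/s1.png

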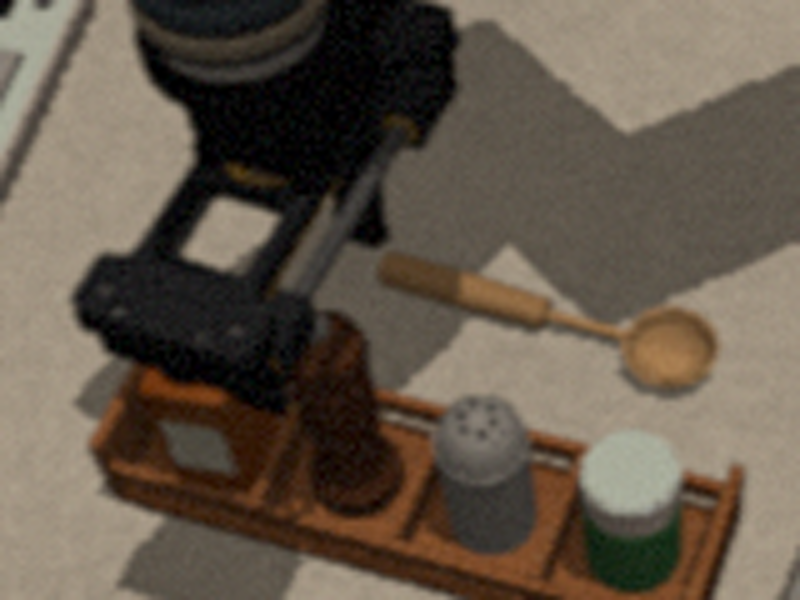

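The gripper's long side runs along x, so the neighbours clear its 75 mm width. I'll check the jaw position by projecting the TCP.

Run:
```python
from h import *
s=cams.camera("scene");p=robot.get_obs()["position"];print(p)
f=lambda P:(proj(s,P)-[180,110])*5
print(f([p+[0,0,-.022],p+[.0435,0,-.022],p+[-.0435,0,-.022],p+[.0435,.0095,-.022],[.585,-.179,.146],p+[.095,.0375,.05],p+[.095,-.0375,.05]]))
```

```text
[ 0.58516013 -0.17607397  0.17432124]
[[314.07332953 317.5647924 ]
 [269.93285176 395.81439184]
 [356.08679963 243.08582496]
 [290.01057465 402.25856867]
 [310.52555226 323.63838647]
 [264.53855063 428.98344225]
 [ 89.45493773 372.20301572]]
```

Jaws line up with the mill, so I'll descend and grip.

>>> {"fn": "carry_out", "kwargs": {
  "steps": [
    [[0, -0.2, -1.5], 0, 0],
    [[0, 0, -1.5], 0, 0],
    [[0, 0, -1.5], 0, 0],
    [[0, 0, -1], 0, 0],
    [[0, 0, -0.5], 0, 0],
    [[0, 0, 0], 0, 0],
    [[0, 0, 0], 0, 0]
  ]
}}

```text
time: 4.15
position: [0.5869, -0.1796, 0.1155]
tool_rot: [1.0, -0.005, 0.012, 0.0]
ft_force: [1.0, 0.6, 0.2]
grip_width: 0.0868
```

>>> {"fn": "carry_out", "kwargs": {
  "steps": [
    [[-0.1, 0, -1.1], 0, 0],
    [[0, 0, 0], 0, 0],
    [[0, 0, 0], 0, 1],
    [[0, 0, 0], 0, 1],
    [[0, 0, 0], 0, 1],
    [[0, 0, 0], 0, 1],
    [[0, 0, 0], 0, 1],
    [[0, 0, 0], 0, 1]
  ]
}}

```text
time: 4.95
position: [0.5871, -0.1802, 0.1056]
tool_rot: [1.0, -0.005, 0.014, 0.001]
ft_force: [0.3, 0.1, -0.3]
grip_width: 0.0469
```

>>> {"fn": "carry_out", "kwargs": {
  "steps": [
    [[0, 0, 0], 0, 1],
    [[0, 0, 0], 0, 1],
    [[0, 0, 0], 0, 1],
    [[0, 0, 0], 0, 1]
  ]
}}

```text
time: 5.35
position: [0.5869, -0.1801, 0.1055]
tool_rot: [1.0, -0.004, 0.014, 0.001]
ft_force: [-0.1, 0.3, 0.6]
grip_width: 0.04
```

>>> {"fn": "carry_out", "kwargs": {
  "steps": [
    [[0, 0, 0.5], 0, 1],
    [[0, 0, 1], 0, 1],
    [[0, 0, 2], 0, 1],
    [[0, 0, 2], 0, 1],
    [[0, 0, 2], 0, 1],
    [[0, 0, 2], 0, 1],
    [[0, 0, 2], 0, 1],
    [[0, 0, 1], 0, 1],
    [[0, 0, 0], 0, 1]
  ]
}}

```text
time: 6.25
position: [0.5844, -0.1787, 0.2379]
tool_rot: [1.0, -0.004, 0.012, 0.0]
ft_force: [0.3, 0.8, -2.4]
grip_width: 0.0402
```

>>> {"fn": "carry_out", "kwargs": {
  "steps": [
    [[-0.1, 2, 0], 0, 1],
    [[-0.3, 4, 0], 0, 1],
    [[-0.3, 4, 0], 0, 1],
    [[-0.3, 4, 0], 0, 1],
    [[-0.3, 4, 0], 0, 1],
    [[-0.3, 4, 0], 0, 1],
    [[-0.3, 4, 0], 0, 1],
    [[-0.3, 3.5, 0], 0, 1],
    [[-0.2, 2, 0], 0, 1],
    [[-0.2, 1, 0], 0, 1]
  ]
}}

```text
time: 7.25
position: [0.5444, 0.1656, 0.2268]
tool_rot: [1.0, -0.006, 0.001, -0.002]
ft_force: [1.0, -0.4, -2.3]
grip_width: 0.0396
```

>>> {"fn": "carry_out", "kwargs": {
  "steps": [
    [[0, 0, 0], 0, 1],
    [[0, 0, 0], 0, 1]
  ]
}}

```text
time: 7.45
position: [0.5421, 0.1672, 0.2252]
tool_rot: [1.0, -0.005, -0.001, -0.002]
ft_force: [0.0, -0.5, -2.0]
grip_width: 0.04
```

>>> {"fn": "carry_out", "kwargs": {
  "steps": [
    [[1.4, -0.6, 0], 0, 1],
    [[0, 0, 0], 0, 1],
    [[0, 0, -1.5], 0, 1],
    [[0, 0, -1.5], 0, 1],
    [[0, 0, -1.5], 0, 1],
    [[0, 0, -0.8], 0, 1],
    [[0, 0, 0], 0, 1],
    [[0, 0, 0], 0, 1]
  ]
}}

```text
time: 8.25
position: [0.5631, 0.1514, 0.1714]
tool_rot: [1.0, -0.011, 0.001, -0.001]
ft_force: [0.3, 0.1, -2.9]
grip_width: 0.0398
```

Run:
```python
from h import *
t=cams.camera("scene");crop(t,300,130,480,265,4,"pics/s2.png")
print(robot.get_obs()["position"], (proj(t,[[.558,.160,.008],[.558,.160,.05],[.558,.160,.04]])-[300,130])*4)
```

```text
[0.56321242 0.15146038 0.17155891] [[336.85929452 435.81204405]
 [347.94460551 404.51075486]
 [345.22505086 412.18988691]]
```

View pics/s2.png

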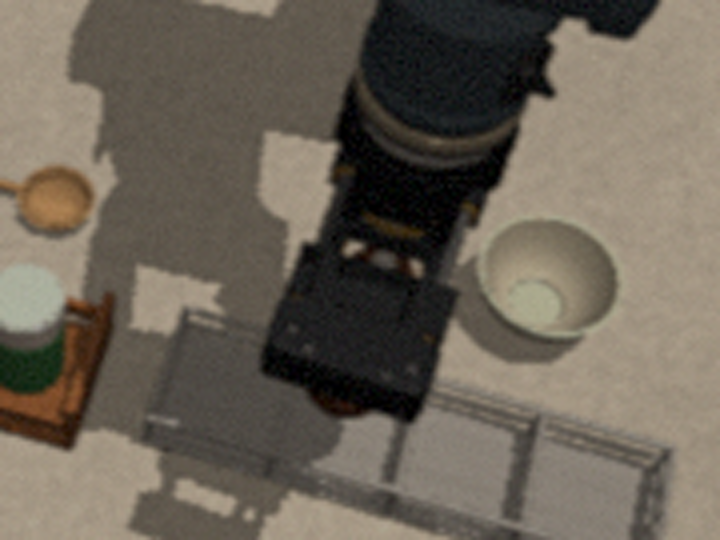

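>>> {"fn": "carry_out", "kwargs": {
  "steps": [
    [[-0.3, 0.6, 0], 0, 1],
    [[0, 0, 0], 0, 1],
    [[0, 0, -1], 0, 1],
    [[0, 0, -1.2], 0, 1],
    [[0, 0, -1.2], 0, 1],
    [[0, 0, -0.8], 0, 1],
    [[0, 0, 0], 0, 1],
    [[0, 0, 0], 0, 1]
  ]
}}

```text
time: 9.1
position: [0.5602, 0.1585, 0.1269]
tool_rot: [1.0, -0.011, 0.002, -0.001]
ft_force: [1.3, -0.7, -2.6]
grip_width: 0.04
```

>>> {"fn": "carry_out", "kwargs": {
  "steps": [
    [[-0.1, 0.1, -0.6], 0, 1],
    [[0, 0, -0.5], 0, 1],
    [[0, 0, -0.4], 0, 1],
    [[0, 0, -0.2], 0, 1],
    [[0, 0, 0], 0, 1],
    [[0, 0, 0], 0, 1]
  ]
}}

```text
time: 9.7
position: [0.5599, 0.1596, 0.109]
tool_rot: [1.0, -0.011, 0.003, -0.002]
ft_force: [0.1, -1.1, -2.3]
grip_width: 0.0401
```

>>> {"fn": "carry_out", "kwargs": {
  "steps": [
    [[0, 0, -0.2], 0, 1],
    [[0, 0, -0.1], 0, 1],
    [[0, 0, 0], 0, 1],
    [[0, 0, 0], 0, 1]
  ]
}}

```text
time: 10.1
position: [0.5603, 0.1596, 0.1063]
tool_rot: [1.0, -0.011, 0.004, -0.002]
ft_force: [0.4, 0.6, -1.9]
grip_width: 0.0403
```

>>> {"fn": "carry_out", "kwargs": {
  "steps": [
    [[0, 0, -0.15], 0, 1],
    [[0, 0, 0], 0, 1],
    [[0, 0, 0], 0, 1]
  ]
}}

```text
time: 10.4
position: [0.5608, 0.1597, 0.1062]
tool_rot: [1.0, -0.011, 0.005, -0.002]
ft_force: [0.3, 0.6, -1.3]
grip_width: 0.0399
```

>>> {"fn": "carry_out", "kwargs": {
  "steps": [
    [[0, 0, -0.1], 0, 1],
    [[0, 0, 0], 0, 0.4],
    [[0, 0, 0], 0, 0],
    [[0, 0, 0], 0, 0],
    [[0, 0, 0], 0, 0],
    [[0, 0, 0], 0, 0],
    [[0, 0, 0], 0, 0],
    [[0, 0, 0], 0, 0]
  ]
}}

```text
time: 11.2
position: [0.5617, 0.1598, 0.1058]
tool_rot: [1.0, -0.011, 0.006, -0.002]
ft_force: [-0.1, 0.1, 0.2]
grip_width: 0.0844
```

>>> {"fn": "carry_out", "kwargs": {
  "steps": [
    [[0, 0, 1], 0, 0],
    [[0, 0, 2], 0, 0],
    [[0, 0, 3], 0, 0],
    [[0, 0, 3], 0, 0],
    [[0, 0, 2], 0, 0],
    [[0, -2, 0.5], 0, 0],
    [[0, -4, 0], 0, 0],
    [[0, -4, 0], 0, 0],
    [[0, -4, 0], 0, 0],
    [[0, -4, 0], 0, 0]
  ]
}}

```text
time: 12.2
position: [0.5613, -0.0202, 0.2332]
tool_rot: [1.0, -0.006, 0.01, -0.002]
ft_force: [0.1, -0.8, -0.4]
grip_width: 0.0872
```

>>> {"fn": "carry_out", "kwargs": {
  "steps": [
    [[0.4, -4, 0], 3, 0],
    [[0.4, -4, 0], 3, 0],
    [[0.4, -4, 0], 2, 0],
    [[0.5, -4, 0], 1, 0],
    [[0.5, -3, 0], 0, 0],
    [[0.3, -1.5, 0], 0, 0],
    [[0.2, -0.5, 0], 0, 0],
    [[0, 0, 0], 0, 0],
    [[0, 0, 0], 0, 0]
  ]
}}

```text
time: 13.1
position: [0.5875, -0.2422, 0.2396]
tool_rot: [0.997, 0.073, 0.013, -0.002]
ft_force: [-0.9, 0.7, -0.0]
grip_width: 0.0874
```

Run:
```python
from h import *
t=cams.camera("scene");cv2.imwrite("pics/s3.png",cv2.resize(t["pixels"][130:270,200:480,::-1],None,fx=2.8,fy=2.8))
print(robot.get_obs()["position"],robot.get_obs()["tool_rot"], (proj(t,[[.558,.160,.146]])-[200,130])*2.8)
```

```text
[ 0.58750564 -0.24188486  0.23956954] [ 0.99720985  0.07356627  0.0125608  -0.00165748] [[543.88185704 225.77871277]]
```

View pics/s3.png

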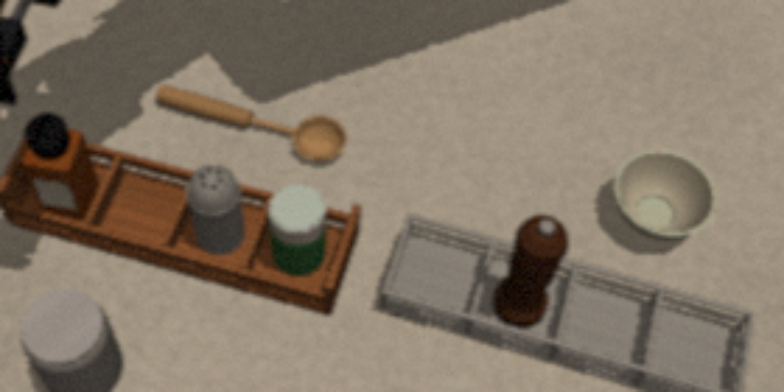

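The mill stands upright in compartment 3, with its knob at (546,226) against a predicted (544,226). Next is the square jar.

>>> {"fn": "carry_out", "kwargs": {
  "steps": [
    [[0.5, -0.2, 0], 0, 0],
    [[0, 0, 0], 0, 0],
    [[0, 0, -2], 0, 0],
    [[0, 0, -2], 0, 0],
    [[0, 0, -2], 0, 0],
    [[0, 0, -0.7], 0, 0],
    [[0, 0, 0], 0, 0],
    [[0, 0, 0], 0, 0]
  ]
}}

```text
time: 13.95
position: [0.5948, -0.2373, 0.1728]
tool_rot: [0.997, 0.078, 0.014, -0.002]
ft_force: [0.3, 0.0, 0.2]
grip_width: 0.087
```

>>> {"fn": "carry_out", "kwargs": {
  "steps": [
    [[0, -0.6, 0], 0, 0],
    [[0, 0, 0], 0, 0],
    [[0, 0, -2], 0, 0],
    [[0, 0, -2], 0, 0],
    [[0, 0, -2], 0, 0],
    [[0, 0, -1], 0, 0],
    [[0, 0, 0], 0, 0],
    [[0, 0, 0], 0, 0]
  ]
}}

```text
time: 14.75
position: [0.5995, -0.2478, 0.1089]
tool_rot: [0.997, 0.077, 0.02, 0.003]
ft_force: [1.0, -0.6, -0.3]
grip_width: 0.0872
```

>>> {"fn": "carry_out", "kwargs": {
  "steps": [
    [[-0.3, 0.1, -0.8], 0, 0],
    [[0, 0, -0.9], 0, 0],
    [[0, 0, -0.6], 0, 0],
    [[0, 0, 0], 0, 0],
    [[0, 0, 0], 0, 0]
  ]
}}

```text
time: 15.25
position: [0.5976, -0.2476, 0.0867]
tool_rot: [0.997, 0.077, 0.022, 0.005]
ft_force: [-0.5, 1.0, 0.4]
grip_width: 0.0867
```

>>> {"fn": "carry_out", "kwargs": {
  "steps": [
    [[-0.1, 0.1, -0.3], 0, 0],
    [[0, 0, 0], 0, 1],
    [[0, 0, 0], 0, 1],
    [[0, 0, 0], 0, 1],
    [[0, 0, 0], 0, 1],
    [[0, 0, 0], 0, 1],
    [[0, 0, 0], 0, 1],
    [[0, 0, 0], 0, 1],
    [[0, 0, 0], 0, 1],
    [[0, 0, 0], 0, 1]
  ]
}}

```text
time: 16.25
position: [0.5966, -0.2467, 0.0842]
tool_rot: [0.997, 0.078, 0.022, 0.005]
ft_force: [0.5, 0.2, -0.0]
grip_width: 0.0431
```

>>> {"fn": "carry_out", "kwargs": {
  "steps": [
    [[0, 0, 0], 0, 1],
    [[0, 0, 0], 0, 1]
  ]
}}

```text
time: 16.45
position: [0.5966, -0.2467, 0.0842]
tool_rot: [0.997, 0.078, 0.022, 0.005]
ft_force: [-0.4, 0.2, 1.0]
grip_width: 0.0432
```

>>> {"fn": "carry_out", "kwargs": {
  "steps": [
    [[0, 0, 0.5], 0, 1],
    [[0, 0, 1], 0, 1],
    [[0, 0, 2], 0, 1],
    [[0, 0, 2.5], 0, 1],
    [[0, 0, 2.5], 0, 1],
    [[0, 0, 2.5], 0, 1],
    [[0, 0, 1.5], 0, 1],
    [[0, 0, 0.5], 0, 1],
    [[0, 0, 0], 0, 1],
    [[0, 0, 0], 0, 1]
  ]
}}

```text
time: 17.45
position: [0.5941, -0.2445, 0.2207]
tool_rot: [0.997, 0.078, 0.021, 0.004]
ft_force: [-0.5, -1.1, -2.7]
grip_width: 0.0432
```

>>> {"fn": "carry_out", "kwargs": {
  "steps": [
    [[-0.1, 2, 0.1], -1, 1],
    [[-0.2, 4, 0.1], -2, 1],
    [[-0.2, 4, 0.1], -2, 1],
    [[-0.2, 4, 0.1], -2, 1],
    [[-0.2, 4, 0.1], 0, 1],
    [[-0.2, 4, 0], 0, 1],
    [[-0.2, 3.5, 0], 0, 1],
    [[-0.2, 3, 0], 0, 1],
    [[-0.2, 2, 0], 0, 1],
    [[-0.1, 0.8, 0], 0, 1]
  ]
}}

```text
time: 18.45
position: [0.5675, 0.0782, 0.2129]
tool_rot: [1.0, 0.011, 0.01, 0.003]
ft_force: [-0.7, 1.2, -2.0]
grip_width: 0.0428
```

>>> {"fn": "carry_out", "kwargs": {
  "steps": [
    [[0, 0, 0], 0, 1],
    [[0, 0, 0], 0, 1]
  ]
}}

```text
time: 18.65
position: [0.5666, 0.0785, 0.2113]
tool_rot: [1.0, 0.012, 0.008, 0.003]
ft_force: [0.4, -0.3, -2.2]
grip_width: 0.043
```

>>> {"fn": "carry_out", "kwargs": {
  "steps": [
    [[-0.5, 0.65, 0], 0, 1],
    [[0, 0, 0], 0, 1],
    [[0, 0, -1.5], 0, 1],
    [[0, 0, -2], 0, 1],
    [[0, 0, -2], 0, 1],
    [[0, 0, -1.2], 0, 1],
    [[0, 0, 0], 0, 1],
    [[0, 0, 0], 0, 1]
  ]
}}

```text
time: 19.45
position: [0.564, 0.0789, 0.1437]
tool_rot: [1.0, 0.008, 0.011, 0.004]
ft_force: [0.3, 0.6, -2.2]
grip_width: 0.0429
```

>>> {"fn": "carry_out", "kwargs": {
  "steps": [
    [[-0.4, 0.7, 0], 0, 1],
    [[0, 0, 0], 0, 1],
    [[0, 0, 0], 0, 1],
    [[0, 0, -1], 0, 1],
    [[-0.1, 0.1, -1], 0, 1],
    [[0, 0.1, -0.6], 0, 1],
    [[0, 0, 0], 0, 1],
    [[0, 0, 0], 0, 1]
  ]
}}

```text
time: 20.25
position: [0.5602, 0.0888, 0.118]
tool_rot: [1.0, 0.008, 0.014, 0.004]
ft_force: [-0.2, -0.3, -2.0]
grip_width: 0.0434
```

>>> {"fn": "carry_out", "kwargs": {
  "steps": [
    [[0, 0, -0.8], 0, 1],
    [[-0.1, 0, -0.8], 0, 1],
    [[-0.1, 0, -0.6], 0, 1],
    [[0, 0, -0.4], 0, 1],
    [[0, 0, 0], 0, 1],
    [[0, 0, 0], 0, 1]
  ]
}}

```text
time: 20.85
position: [0.5581, 0.0886, 0.0893]
tool_rot: [1.0, 0.008, 0.013, 0.004]
ft_force: [0.2, -0.3, -2.2]
grip_width: 0.0433
```

>>> {"fn": "carry_out", "kwargs": {
  "steps": [
    [[0, 0, -0.2], 0, 1],
    [[0, 0, -0.2], 0, 1],
    [[0, 0, 0], 0, 1],
    [[0, 0, 0], 0, 1]
  ]
}}

```text
time: 21.25
position: [0.5588, 0.0886, 0.0857]
tool_rot: [1.0, 0.008, 0.014, 0.004]
ft_force: [-0.3, 0.1, -2.1]
grip_width: 0.0432
```

>>> {"fn": "carry_out", "kwargs": {
  "steps": [
    [[0, 0, -0.1], 0, 1],
    [[0, 0, 0], 0, 1],
    [[0, 0, 0], 0, 1]
  ]
}}

```text
time: 21.55
position: [0.559, 0.0886, 0.0849]
tool_rot: [1.0, 0.008, 0.015, 0.004]
ft_force: [0.6, 0.1, -2.0]
grip_width: 0.0429
```

>>> {"fn": "carry_out", "kwargs": {
  "steps": [
    [[0, 0, -0.15], 0, 1],
    [[0, 0, 0], 0, 1],
    [[0, 0, 0], 0, 1]
  ]
}}

```text
time: 21.85
position: [0.5587, 0.0888, 0.0841]
tool_rot: [1.0, 0.008, 0.014, 0.004]
ft_force: [-0.9, 1.2, -2.3]
grip_width: 0.0429
```

>>> {"fn": "carry_out", "kwargs": {
  "steps": [
    [[0, 0, -0.15], 0, 1],
    [[0, 0, 0], 0, 1],
    [[0, 0, 0], 0, 1]
  ]
}}

```text
time: 22.15
position: [0.558, 0.0889, 0.0832]
tool_rot: [1.0, 0.008, 0.014, 0.004]
ft_force: [-0.3, 0.0, -1.9]
grip_width: 0.0421
```

>>> {"fn": "carry_out", "kwargs": {
  "steps": [
    [[0, 0, -0.15], 0, 1],
    [[0, 0, 0], 0, 1],
    [[0, 0, 0], 0, 1]
  ]
}}

```text
time: 22.45
position: [0.5572, 0.089, 0.0823]
tool_rot: [1.0, 0.008, 0.013, 0.004]
ft_force: [-0.2, -0.4, 0.0]
grip_width: 0.042
```

>>> {"fn": "carry_out", "kwargs": {
  "steps": [
    [[0, 0, 0], 0, 0.45],
    [[0, 0, 0], 0, 0.3],
    [[0, 0, 0], 0, 0],
    [[0, 0, 0], 0, 0],
    [[0, 0, 0], 0, 0],
    [[0, 0, 0], 0, 0],
    [[0, 0, 0], 0, 0],
    [[0, 0, 0], 0, 0]
  ]
}}

```text
time: 23.25
position: [0.5589, 0.0887, 0.0823]
tool_rot: [1.0, 0.008, 0.014, 0.004]
ft_force: [0.9, -0.4, 0.7]
grip_width: 0.0859
```

>>> {"fn": "carry_out", "kwargs": {
  "steps": [
    [[0, 0, 1], 0, 0],
    [[0, 0, 2], 0, 0],
    [[0, 0, 3], 0, 0],
    [[0, 0, 3], 0, 0],
    [[0, 0, 3], 0, 0],
    [[0, 0, 1.5], 0, 0],
    [[0.3, -3, 0], 0, 0],
    [[0.3, -4, 0], 0, 0],
    [[0.3, -4, 0], 0, 0],
    [[0.3, -4, 0], 0, 0]
  ]
}}

```text
time: 24.25
position: [0.5694, -0.0599, 0.2306]
tool_rot: [1.0, 0.013, 0.018, 0.004]
ft_force: [-0.1, 0.7, 0.3]
grip_width: 0.0872
```

>>> {"fn": "carry_out", "kwargs": {
  "steps": [
    [[0.3, -2.2, 0], -1, 0],
    [[0.3, -1, 0], 0, 0],
    [[0, 0, 0], 0, 0],
    [[0, 0, 0], 0, 0],
    [[0, 0, 0], 0, 0]
  ]
}}

```text
time: 24.75
position: [0.5757, -0.0964, 0.2334]
tool_rot: [1.0, 0.002, 0.019, 0.005]
ft_force: [-0.0, 0.0, 0.1]
grip_width: 0.087
```

>>> {"fn": "carry_out", "kwargs": {
  "steps": [
    [[0.4, -0.6, 0], 0, 0],
    [[0, 0, 0], 0, 0],
    [[0, 0, -2], 0, 0],
    [[0, 0, -2.5], 0, 0],
    [[0, 0, -2.5], 0, 0],
    [[0, 0, -1], 0, 0],
    [[0, 0, 0], 0, 0],
    [[0, 0, 0], 0, 0]
  ]
}}

```text
time: 25.55
position: [0.5815, -0.0975, 0.1528]
tool_rot: [1.0, 0.006, 0.021, 0.005]
ft_force: [0.2, -0.3, 1.2]
grip_width: 0.087
```

Run:
```python
from h import *
t=cams.camera("scene");cv2.imwrite("pics/s4.png",cv2.resize(t["pixels"][130:270,200:480,::-1],None,fx=2.8,fy=2.8))
print(robot.get_obs()["position"], (proj(t,[[.558,.160,.146],[.559,.0885,.119],[.559,.0885,.008]])-[200,130])*2.8)
```

```text
[ 0.58166851 -0.09756229  0.15309063] [[543.88185704 225.77871277]
 [448.51129234 216.48464934]
 [435.83659528 280.42251368]]
```

View pics/s4.png

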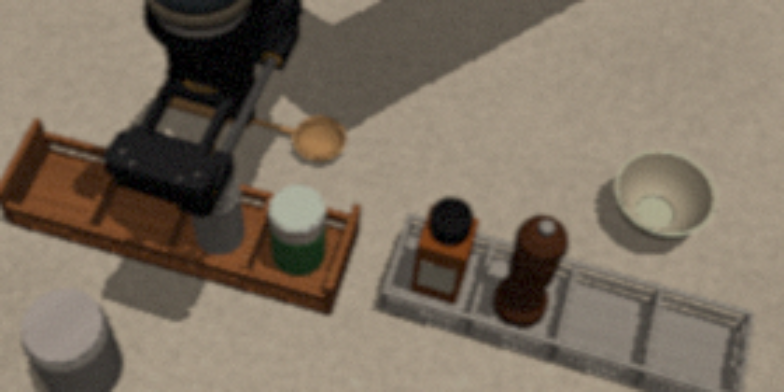

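The square jar stands in compartment 4, with its cap at (451,218) against a predicted (449,216). Next is the shaker.

>>> {"fn": "carry_out", "kwargs": {
  "steps": [
    [[0, -0.6, 0], 0, 0],
    [[0, 0, 0], 0, 0],
    [[0, 0, -2], 0, 0],
    [[0, 0, -2], 0, 0],
    [[0, 0, -1], 0, 0],
    [[0, 0, 0], 0, 0],
    [[0, 0, 0], 0, 0]
  ]
}}

```text
time: 26.3
position: [0.5863, -0.1066, 0.1085]
tool_rot: [1.0, 0.005, 0.028, 0.007]
ft_force: [0.7, 0.2, 0.5]
grip_width: 0.0871
```

>>> {"fn": "carry_out", "kwargs": {
  "steps": [
    [[-0.3, 0.1, -0.5], 0, 0],
    [[0, 0, -0.5], 0, 0],
    [[0, 0, -0.6], 0, 0],
    [[0, 0, -0.6], 0, 0],
    [[0, 0, -0.5], 0, 0],
    [[0, 0, 0], 0, 0],
    [[0, 0, 0], 0, 0]
  ]
}}

```text
time: 27.0
position: [0.5843, -0.1059, 0.0813]
tool_rot: [1.0, 0.005, 0.03, 0.008]
ft_force: [0.2, -0.1, 1.1]
grip_width: 0.087
```

>>> {"fn": "carry_out", "kwargs": {
  "steps": [
    [[-0.1, 0, -0.4], 0, 0],
    [[0, 0, 0], 0, 0],
    [[0, 0, 0], 0, 1],
    [[0, 0, 0], 0, 1],
    [[0, 0, 0], 0, 1],
    [[0, 0, 0], 0, 1],
    [[0, 0, 0], 0, 1],
    [[0, 0, 0], 0, 1],
    [[0, 0, 0], 0, 1],
    [[0, 0, 0], 0, 1]
  ]
}}

```text
time: 28.0
position: [0.5834, -0.106, 0.0775]
tool_rot: [1.0, 0.005, 0.03, 0.008]
ft_force: [0.7, -1.0, -0.5]
grip_width: 0.0438
```

>>> {"fn": "carry_out", "kwargs": {
  "steps": [
    [[0, 0, 0], 0, 1],
    [[0, 0, 0], 0, 1],
    [[0, 0, 0], 0, 1]
  ]
}}

```text
time: 28.3
position: [0.5834, -0.106, 0.0775]
tool_rot: [1.0, 0.005, 0.03, 0.008]
ft_force: [0.6, 0.6, -0.3]
grip_width: 0.044
```

>>> {"fn": "carry_out", "kwargs": {
  "steps": [
    [[0, 0, 0.5], 0, 1],
    [[0, 0, 1], 0, 1],
    [[0, 0, 2], 0, 1],
    [[0, 0, 2.5], 0, 1],
    [[0, 0, 2.5], 0, 1],
    [[0, 0, 2.5], 0, 1],
    [[0, 0, 2.5], 0, 1],
    [[0, 0, 2.5], 0, 1],
    [[0, 0, 1], 0, 1],
    [[0, 0, 0], 0, 1]
  ]
}}

```text
time: 29.3
position: [0.5806, -0.1048, 0.2581]
tool_rot: [1.0, 0.005, 0.03, 0.008]
ft_force: [0.2, 0.2, -1.4]
grip_width: 0.0438
```

>>> {"fn": "carry_out", "kwargs": {
  "steps": [
    [[-0.1, 2, 0.2], 0, 1],
    [[-0.2, 4, 0.2], 0, 1],
    [[-0.2, 4, 0.2], 0, 1],
    [[-0.2, 4, 0.1], 0, 1],
    [[-0.1, 4, 0.1], 0, 1],
    [[-0.1, 4, 0.1], 0, 1],
    [[0, 3.8, 0], 0, 1],
    [[0, 3, 0], 0, 1],
    [[0, 2, 0], 0, 1],
    [[0, 1, 0], 0, 1]
  ]
}}

```text
time: 30.3
position: [0.5624, 0.2221, 0.2536]
tool_rot: [1.0, 0.002, 0.018, 0.009]
ft_force: [0.6, -0.2, -2.1]
grip_width: 0.0442
```

>>> {"fn": "carry_out", "kwargs": {
  "steps": [
    [[0, 0, 0], 0, 1],
    [[0, 0, 0], 0, 1]
  ]
}}

```text
time: 30.5
position: [0.5611, 0.2224, 0.2514]
tool_rot: [1.0, 0.003, 0.016, 0.009]
ft_force: [0.9, -0.6, -1.2]
grip_width: 0.0441
```

>>> {"fn": "carry_out", "kwargs": {
  "steps": [
    [[-0.3, 0.8, 0], 0, 1],
    [[0, 0, 0], 0, 1],
    [[0, 0, -1.5], 0, 1],
    [[0, 0, -2.5], 0, 1],
    [[0, 0, -2.5], 0, 1],
    [[0, 0, -1.5], 0, 1],
    [[0, 0, 0], 0, 1],
    [[0, 0, 0], 0, 1]
  ]
}}

```text
time: 31.3
position: [0.5605, 0.2244, 0.1711]
tool_rot: [1.0, -0.001, 0.019, 0.01]
ft_force: [-1.2, 0.5, -0.9]
grip_width: 0.0442
```

>>> {"fn": "carry_out", "kwargs": {
  "steps": [
    [[-0.3, 0.8, 0], 0, 1],
    [[0, 0, 0], 0, 1],
    [[0, 0, 0], 0, 1],
    [[0, 0, -1], 0, 1],
    [[0, 0.1, -1.2], 0, 1],
    [[0, 0.1, -1.2], 0, 1],
    [[0, 0.1, -0.8], 0, 1],
    [[0, 0, 0], 0, 1],
    [[0, 0, 0], 0, 1]
  ]
}}

```text
time: 32.2
position: [0.5588, 0.2364, 0.1282]
tool_rot: [1.0, -0.001, 0.021, 0.009]
ft_force: [1.1, -0.1, -1.5]
grip_width: 0.0441
```

>>> {"fn": "carry_out", "kwargs": {
  "steps": [
    [[-0.1, -0.2, -0.6], 0, 1],
    [[0, 0, -0.9], 0, 1],
    [[0, 0, -0.9], 0, 1],
    [[0, 0, -0.7], 0, 1],
    [[0, 0, -0.4], 0, 1],
    [[0, 0, 0], 0, 1],
    [[0, 0, 0], 0, 1]
  ]
}}

```text
time: 32.9
position: [0.558, 0.2341, 0.0902]
tool_rot: [1.0, -0.001, 0.021, 0.009]
ft_force: [-0.6, -1.6, -1.4]
grip_width: 0.0444
```

>>> {"fn": "carry_out", "kwargs": {
  "steps": [
    [[0, -0.1, -0.4], 0, 1],
    [[0, 0, -0.4], 0, 1],
    [[0, 0, -0.2], 0, 1],
    [[0, 0, 0], 0, 1],
    [[0, 0, 0], 0, 1]
  ]
}}

```text
time: 33.4
position: [0.5587, 0.2332, 0.0801]
tool_rot: [1.0, -0.001, 0.022, 0.009]
ft_force: [-0.1, 0.2, -0.9]
grip_width: 0.044
```

>>> {"fn": "carry_out", "kwargs": {
  "steps": [
    [[0, 0, -0.15], 0, 1],
    [[0, 0, 0], 0, 1],
    [[0, 0, 0], 0, 1]
  ]
}}

```text
time: 33.7
position: [0.5589, 0.2333, 0.0788]
tool_rot: [1.0, -0.001, 0.023, 0.009]
ft_force: [0.1, 1.5, -1.3]
grip_width: 0.0435
```

>>> {"fn": "carry_out", "kwargs": {
  "steps": [
    [[0, 0, -0.15], 0, 1],
    [[0, 0, 0], 0, 1],
    [[0, 0, 0], 0, 1]
  ]
}}

```text
time: 34.0
position: [0.5592, 0.2335, 0.0778]
tool_rot: [1.0, -0.001, 0.023, 0.009]
ft_force: [-0.1, -0.1, -1.4]
grip_width: 0.044
```

>>> {"fn": "carry_out", "kwargs": {
  "steps": [
    [[0, 0, -0.1], 0, 1],
    [[0, 0, 0], 0, 1],
    [[0, 0, 0], 0, 1]
  ]
}}

```text
time: 34.3
position: [0.5594, 0.2335, 0.0778]
tool_rot: [1.0, -0.001, 0.023, 0.009]
ft_force: [0.0, -0.2, -1.2]
grip_width: 0.0439
```

>>> {"fn": "carry_out", "kwargs": {
  "steps": [
    [[0, 0, -0.2], 0, 1],
    [[0, 0, 0], 0, 1],
    [[0, 0, 0], 0, 1]
  ]
}}

```text
time: 34.6
position: [0.5587, 0.2336, 0.0772]
tool_rot: [1.0, -0.001, 0.023, 0.009]
ft_force: [0.3, -0.3, -1.6]
grip_width: 0.0437
```

>>> {"fn": "carry_out", "kwargs": {
  "steps": [
    [[0, 0, -0.2], 0, 1],
    [[0, 0, 0], 0, 1],
    [[0, 0, 0], 0, 1]
  ]
}}

```text
time: 34.9
position: [0.5593, 0.2336, 0.0773]
tool_rot: [1.0, -0.001, 0.024, 0.009]
ft_force: [-0.4, -1.3, -2.3]
grip_width: 0.0435
```

>>> {"fn": "carry_out", "kwargs": {
  "steps": [
    [[0, 0, -0.3], 0, 1],
    [[0, 0, 0], 0, 1],
    [[0, 0, 0], 0, 1]
  ]
}}

```text
time: 35.2
position: [0.56, 0.2336, 0.0774]
tool_rot: [1.0, -0.001, 0.024, 0.009]
ft_force: [0.6, 1.3, -1.8]
grip_width: 0.0441
```

>>> {"fn": "carry_out", "kwargs": {
  "steps": [
    [[0, 0, -0.2], 0, 1],
    [[0, 0, 0], 0, 0.45],
    [[0, 0, 0], 0, 0.3],
    [[0, 0, 0], 0, 0],
    [[0, 0, 0], 0, 0],
    [[0, 0, 0], 0, 0],
    [[0, 0, 0], 0, 0],
    [[0, 0, 0], 0, 0],
    [[0, 0, 0], 0, 0]
  ]
}}

```text
time: 36.1
position: [0.5601, 0.2334, 0.0745]
tool_rot: [1.0, -0.001, 0.024, 0.009]
ft_force: [0.7, 0.1, 0.1]
grip_width: 0.0859
```

>>> {"fn": "carry_out", "kwargs": {
  "steps": [
    [[0, 0, 1], 0, 0],
    [[0, 0, 2], 0, 0],
    [[0, 0, 3], 0, 0],
    [[0, 0, 3], 0, 0],
    [[0, 0, 3], 0, 0],
    [[0, 0, 2.5], 0, 0],
    [[0.1, -3, 0.5], 0, 0],
    [[0.2, -4, 0], 0, 0],
    [[0.2, -4, 0], 0, 0],
    [[0.2, -4, 0], 0, 0]
  ]
}}

```text
time: 37.1
position: [0.5664, 0.0845, 0.2388]
tool_rot: [1.0, 0.004, 0.029, 0.008]
ft_force: [0.4, -0.5, -0.7]
grip_width: 0.0865
```

>>> {"fn": "carry_out", "kwargs": {
  "steps": [
    [[0.2, -4, 0], 0, 0],
    [[0.2, -3.5, 0], 0, 0],
    [[0.1, -2, 0], 0, 0],
    [[0, -0.8, 0], 0, 0],
    [[0, 0, 0], 0, 0],
    [[0, 0, 0], 0, 0],
    [[0, 0, 0], 0, 0]
  ]
}}

```text
time: 37.8
position: [0.5713, -0.0258, 0.2442]
tool_rot: [0.999, 0.001, 0.032, 0.009]
ft_force: [-0.7, 0.5, -0.1]
grip_width: 0.0868
```

Run:
```python
from h import *
t=cams.camera("scene");cv2.imwrite("pics/s5.png",cv2.resize(t["pixels"][130:270,200:480,::-1],None,fx=2.8,fy=2.8))
print(robot.get_obs()["position"], (proj(t,[[.558,.233,.103],[.577,-.0335,.091]])-[200,130])*2.8)
```

```text
[ 0.5713125  -0.02559438  0.24415507] [[626.12389631 281.54471746]
 [295.19229351 207.04049701]]
```

View pics/s5.png

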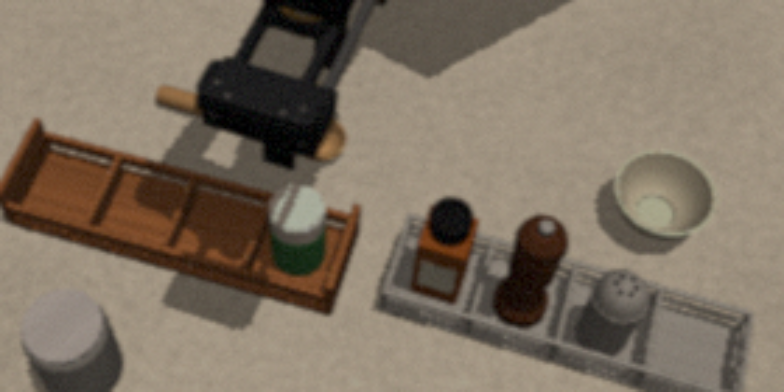

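The shaker stands in compartment 2, its top at (626,283) against a predicted (626,282). The squat jar is last.

>>> {"fn": "carry_out", "kwargs": {
  "steps": [
    [[0.2, -0.6, 0], 0, 0],
    [[0, 0, 0], 0, 0],
    [[0, 0, -2], 0, 0],
    [[0, 0, -2.5], 0, 0],
    [[0, 0, -2.5], 0, 0],
    [[0, 0, -1.5], 0, 0],
    [[0, 0, 0], 0, 0],
    [[0, 0, 0], 0, 0]
  ]
}}

```text
time: 38.65
position: [0.575, -0.0282, 0.1577]
tool_rot: [0.999, 0.005, 0.034, 0.009]
ft_force: [-0.6, -0.8, 0.4]
grip_width: 0.0866
```

>>> {"fn": "carry_out", "kwargs": {
  "steps": [
    [[-0.1, -0.4, -0.5], 0, 0],
    [[0, 0, -1], 0, 0],
    [[0, 0, -1], 0, 0],
    [[0, 0, -1], 0, 0],
    [[0, 0, -1], 0, 0],
    [[0, 0, -0.8], 0, 0],
    [[0, 0, -0.4], 0, 0],
    [[0, 0, 0], 0, 0],
    [[0, 0, 0], 0, 0]
  ]
}}

```text
time: 39.55
position: [0.5755, -0.0327, 0.0979]
tool_rot: [0.999, 0.005, 0.036, 0.01]
ft_force: [0.7, -0.1, 0.9]
grip_width: 0.0869
```

>>> {"fn": "carry_out", "kwargs": {
  "steps": [
    [[0, 0, -0.6], 0, 0],
    [[0, 0, -0.5], 0, 0],
    [[0, 0, -0.2], 0, 0],
    [[0, 0, 0], 0, 0],
    [[0, 0, 0], 0, 0]
  ]
}}

```text
time: 40.05
position: [0.5762, -0.0329, 0.0846]
tool_rot: [0.999, 0.005, 0.037, 0.01]
ft_force: [0.3, -0.3, 0.8]
grip_width: 0.0868
```

>>> {"fn": "carry_out", "kwargs": {
  "steps": [
    [[0, 0, 0], 0, 1],
    [[0, 0, 0], 0, 1],
    [[0, 0, 0], 0, 1],
    [[0, 0, 0], 0, 1],
    [[0, 0, 0], 0, 1],
    [[0, 0, 0], 0, 1],
    [[0, 0, 0], 0, 1],
    [[0, 0, 0], 0, 1],
    [[0, 0, 0], 0, 1],
    [[0, 0, 0], 0, 1]
  ]
}}

```text
time: 41.05
position: [0.5764, -0.0329, 0.0852]
tool_rot: [0.999, 0.005, 0.037, 0.01]
ft_force: [-0.4, -0.3, 0.6]
grip_width: 0.0472
```

>>> {"fn": "carry_out", "kwargs": {
  "steps": [
    [[0, 0, 0], 0, 1],
    [[0, 0, 0.4], 0, 1],
    [[0, 0, 0.4], 0, 1],
    [[0, 0, 0], 0, 1],
    [[0, 0, 0], 0, 1]
  ]
}}

```text
time: 41.55
position: [0.5753, -0.0326, 0.093]
tool_rot: [0.999, 0.005, 0.036, 0.01]
ft_force: [-0.5, 0.5, -1.5]
grip_width: 0.047
```

>>> {"fn": "carry_out", "kwargs": {
  "steps": [
    [[0, 0, 1], 0, 1],
    [[0, 0, 2], 0, 1],
    [[0, 0, 2.5], 0, 1],
    [[0, 0, 2.5], 0, 1],
    [[0, 0, 2.5], 0, 1],
    [[0, 0, 2.5], 0, 1],
    [[0, 0, 2], 0, 1],
    [[0, 0, 1], 0, 1],
    [[0, 0, 0], 0, 1],
    [[0, 0, 0], 0, 1]
  ]
}}

```text
time: 42.55
position: [0.5715, -0.0316, 0.2619]
tool_rot: [0.999, 0.005, 0.035, 0.009]
ft_force: [1.0, -0.7, -1.7]
grip_width: 0.0471
```

>>> {"fn": "carry_out", "kwargs": {
  "steps": [
    [[0, 2, 0.2], 0, 1],
    [[0, 4, 0.2], 0, 1],
    [[-0.1, 4, 0.2], 0, 1],
    [[-0.1, 4, 0.1], 0, 1],
    [[-0.1, 4, 0.1], 0, 1],
    [[-0.1, 4, 0.1], 0, 1],
    [[0, 4, 0], 0, 1],
    [[0, 3.3, 0], 0, 1],
    [[0, 2.2, 0], 0, 1],
    [[0, 1, 0], 0, 1]
  ]
}}

```text
time: 43.55
position: [0.5587, 0.302, 0.2541]
tool_rot: [1.0, 0.002, 0.02, 0.011]
ft_force: [0.0, -1.6, -2.4]
grip_width: 0.0469
```

>>> {"fn": "carry_out", "kwargs": {
  "steps": [
    [[0, 0, 0], 0, 1],
    [[0, 0, 0], 0, 1]
  ]
}}

```text
time: 43.75
position: [0.5574, 0.3021, 0.2514]
tool_rot: [1.0, 0.003, 0.018, 0.012]
ft_force: [-0.3, -0.6, -2.3]
grip_width: 0.0474
```

>>> {"fn": "carry_out", "kwargs": {
  "steps": [
    [[-0.1, 0.4, -0.5], 0, 1],
    [[0, 0, -1.5], 0, 1],
    [[0, 0, -2.5], 0, 1],
    [[0, 0, -2.5], 0, 1],
    [[0, 0.1, -1.5], 0, 1],
    [[0, 0, -1], 0, 1],
    [[0, 0, 0], 0, 1],
    [[0, 0, 0], 0, 1]
  ]
}}

```text
time: 44.55
position: [0.5584, 0.2982, 0.1528]
tool_rot: [1.0, -0.003, 0.018, 0.014]
ft_force: [0.8, 0.1, -1.7]
grip_width: 0.0465
```

>>> {"fn": "carry_out", "kwargs": {
  "steps": [
    [[-0.3, 0.5, 0], 0, 1],
    [[0, 0, 0], 0, 1],
    [[0, 0, 0], 0, 1],
    [[0, 0, -0.8], 0, 1],
    [[0, 0.1, -1], 0, 1],
    [[0, 0, -0.6], 0, 1],
    [[0, 0, 0], 0, 1],
    [[0, 0, 0], 0, 1]
  ]
}}

```text
time: 45.35
position: [0.5567, 0.3053, 0.1298]
tool_rot: [1.0, -0.003, 0.021, 0.013]
ft_force: [-0.1, -0.5, -1.0]
grip_width: 0.0469
```

>>> {"fn": "carry_out", "kwargs": {
  "steps": [
    [[-0.1, 0, -0.7], 0, 1],
    [[0, 0, -0.8], 0, 1],
    [[0, 0, -0.9], 0, 1],
    [[0, 0, -0.7], 0, 1],
    [[0, 0, -0.4], 0, 1],
    [[0, 0, 0], 0, 1],
    [[0, 0, 0], 0, 1]
  ]
}}

```text
time: 46.05
position: [0.5555, 0.3051, 0.0909]
tool_rot: [1.0, -0.003, 0.02, 0.013]
ft_force: [-1.0, -0.7, -2.5]
grip_width: 0.0466
```

>>> {"fn": "carry_out", "kwargs": {
  "steps": [
    [[0, 0, -0.25], 0, 1],
    [[0, 0, -0.15], 0, 1],
    [[0, 0, 0], 0, 1],
    [[0, 0, 0], 0, 1]
  ]
}}

```text
time: 46.45
position: [0.5562, 0.3054, 0.0876]
tool_rot: [1.0, -0.003, 0.021, 0.012]
ft_force: [-0.2, 0.2, -2.7]
grip_width: 0.0469
```

>>> {"fn": "carry_out", "kwargs": {
  "steps": [
    [[0, 0, -0.15], 0, 1],
    [[0, 0, 0], 0, 1],
    [[0, 0, 0], 0, 1]
  ]
}}

```text
time: 46.75
position: [0.5564, 0.3055, 0.0864]
tool_rot: [1.0, -0.003, 0.022, 0.012]
ft_force: [-0.5, 0.4, -2.3]
grip_width: 0.0467
```

>>> {"fn": "carry_out", "kwargs": {
  "steps": [
    [[0, 0, -0.15], 0, 1],
    [[0, 0, 0], 0, 1],
    [[0, 0, 0], 0, 1]
  ]
}}

```text
time: 47.05
position: [0.5568, 0.3057, 0.0861]
tool_rot: [1.0, -0.003, 0.022, 0.012]
ft_force: [0.3, -0.2, -2.6]
grip_width: 0.047
```

>>> {"fn": "carry_out", "kwargs": {
  "steps": [
    [[0, 0, -0.2], 0, 1],
    [[0, 0, 0], 0, 1],
    [[0, 0, 0], 0, 1]
  ]
}}

```text
time: 47.35
position: [0.5569, 0.3059, 0.0858]
tool_rot: [1.0, -0.003, 0.023, 0.012]
ft_force: [-0.3, 0.3, -2.5]
grip_width: 0.0466
```

>>> {"fn": "carry_out", "kwargs": {
  "steps": [
    [[0, 0, -0.2], 0, 1],
    [[0, 0, 0], 0, 1],
    [[0, 0, 0], 0, 1]
  ]
}}

```text
time: 47.65
position: [0.5567, 0.306, 0.0853]
tool_rot: [1.0, -0.003, 0.023, 0.012]
ft_force: [-0.3, 0.5, -1.0]
grip_width: 0.0467
```

Force is falling, so contact has begun at the expected height.

>>> {"fn": "carry_out", "kwargs": {
  "steps": [
    [[0, 0, -0.15], 0, 1],
    [[0, 0, 0], 0, 0.45],
    [[0, 0, 0], 0, 0.3],
    [[0, 0, 0], 0, 0],
    [[0, 0, 0], 0, 0],
    [[0, 0, 0], 0, 0],
    [[0, 0, 0], 0, 0],
    [[0, 0, 0], 0, 0],
    [[0, 0, 0], 0, 0]
  ]
}}

```text
time: 48.55
position: [0.5578, 0.3062, 0.0843]
tool_rot: [1.0, -0.003, 0.023, 0.012]
ft_force: [-1.1, 0.6, 0.3]
grip_width: 0.0861
```

>>> {"fn": "carry_out", "kwargs": {
  "steps": [
    [[0, 0, 1], 0, 0],
    [[0, 0, 2], 0, 0],
    [[0, 0, 3], 0, 0],
    [[0, 0, 3], 0, 0],
    [[0, 0, 3], 0, 0],
    [[0, 0, 2.5], 0, 0],
    [[-1, 3, 0.5], 0, 0],
    [[-2, 3.5, 0], 0, 0],
    [[-2, 3.5, 0], 0, 0],
    [[-2, 3, 0], 0, 0]
  ]
}}

```text
time: 49.55
position: [0.4892, 0.4353, 0.249]
tool_rot: [1.0, -0.008, 0.028, 0.01]
ft_force: [0.6, 1.1, -0.1]
grip_width: 0.0871
```

>>> {"fn": "carry_out", "kwargs": {
  "steps": [
    [[-2, 3, 0], 0, 0],
    [[-2, 3, 0], 0, 0],
    [[-1, 1, 0], 0, 0],
    [[0, 0, 0], 0, 0],
    [[0, 0, 0], 0, 0],
    [[0, 0, 0], 0, 0]
  ]
}}

```text
time: 50.15
position: [0.4346, 0.51, 0.2534]
tool_rot: [1.0, -0.006, 0.03, 0.009]
ft_force: [-0.1, -0.1, -0.5]
grip_width: 0.087
```

Run:
```python
from h import *
t=cams.camera("scene");k=cams.camera("top")
a=cv2.resize(t["pixels"][130:330,190:490,::-1],None,fx=2.5,fy=2.5);b=cv2.resize(k["pixels"][80:270,160:460,::-1],None,fx=2.5,fy=2.5)
cv2.imwrite("pics/s6.png",a[:,:750]);cv2.imwrite("pics/t6.png",b)
P=[[.5545,.304,.091],[.556,.232,.103],[.558,.160,.146],[.5595,.088,.119]]
print((proj(t,P)-[190,130])*2.5,(proj(k,P)-[160,80])*2.5)
```

```text
[[662.46087445 279.48068788]
 [583.38455407 249.08003573]
 [510.60880093 201.5881364 ]
 [424.74422957 193.58403289]] [[ 59.63557912 256.58728111]
 [139.33298371 252.6562181 ]
 [214.9600484  239.40110912]
 [306.15084998 246.09688516]]
```

View pics/s6.png

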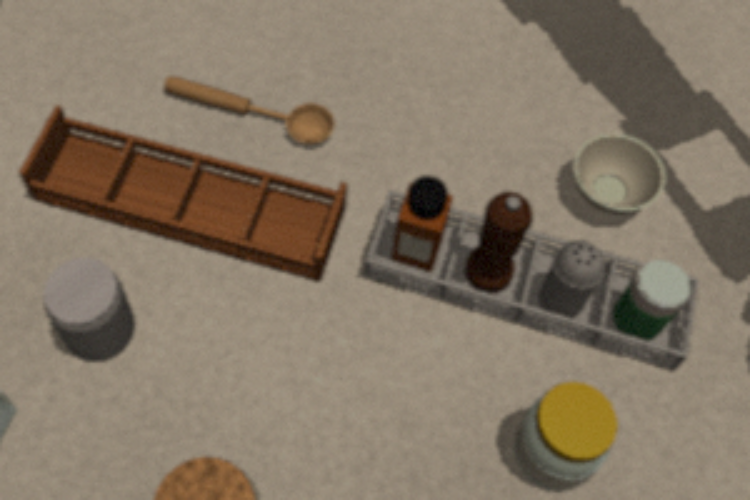

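View pics/t6.png

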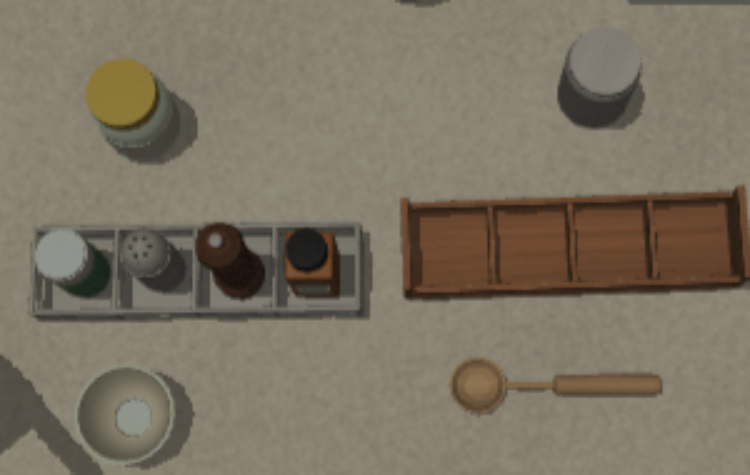

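Both views show all four upright in the new rack, in the order squat jar, shaker, mill, square jar. Their tops are within a few crop pixels of the predicted compartment centres: lid (63,257) against (60,257), knob (215,240) against (215,239), cap (306,249) against (306,246). The can, honey jar, bowl and spoon stand where they were.

```bash
python3 -c "
from rig import robot
print(robot.hand_in(), robot.get_obs()['time'])"
```

```text
the job is handed in; nothing more can be done
the job is handed in; nothing more can be done
```

I moved all four containers into the new wire rack in their original order from left to right (squat jar, shaker, mill, square jar) and handed the job in at about 50 s of the 128 s. The hand-in gives no verdict, so these checks are my own.

- **Placement:** The final scene and top pictures show one container standing upright in each compartment. Their tops are within about 3 mm of the expected positions. The gripper was open and well clear of them.
- **Bystanders:** The can, honey jar, bowl and spoon show no visible change in the pictures. I checked this by eye only and did not measure it.
- **Disagreements:**
  - The tool picked up a small tilt of up to about 0.07 rad along the way.
  - The square jar touched down about 2 mm lower than its height at the grasp.
  - The contact force when setting down the shaker was unclear. I released it at the height where I had grasped it, and the later picture shows it standing properly.

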